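Pass a carton through the width gauge

TASK

Check that the flat carton fits the width gauge on the bench: with the fingertips, push it along the bench, lengthwise with a narrow end leading, through the gap between the gauge's two steel posts, until the whole carton has come out on the other side, and leave it lying just beyond the posts, short of the small box. Push only, the carton stays flat on the bench and is never lifted; do not push it round the posts. Leave the small box and the black tape roll where they are.

Things in the scene. Friction and masses are not known exactly. Their poses are not given: they have to be found in the camera images.
- gauge: Fixed width gauge: two round steel posts, 24 mm diameter, 40 mm tall, clear gap 66 mm. Origin on the bench midway between them. Its x axis runs along the passage, roughly left-right across the bench (pass either way); y runs from post to post, post axes at y = +-45 mm. Low feet (24 mm wide along x, up to 10 mm high) reach outward to y = +-85 mm; nothing lies in the gap.
- carton: The carton to push: loose, flat, printed, 88 x 62 x 22 mm (x, y, z), about 0.12 kg. Origin at the centre of its underside, x along the 88 mm length. It lies flat about 18 cm from the gap, on the left or the right of the gauge (varies), turned up to 25 degrees from the passage and up to 2.5 cm off its middle line.
- small_box: A smaller, thicker box, 40 x 50 x 30 mm, loose, to be left alone. Origin at the centre of its underside. It stands on the side of the gauge where the carton comes out, about 18 cm from the gap (16.5 cm at the least, centre to centre).
- tape_black: Roll of black tape lying flat, 58 mm in diameter and 19 mm high, loose, to be left alone; on the bench beyond the gauge's far post. Origin at the centre of its underside.
Not all that is in view belongs to the job. There is more than one size of the gauge; the job needs the larger.

How it is judged:
On the way:
1. the carton is between the two posts (x of carton in the frame of gauge between -0.025 and 0.025 m and y of carton in the frame of gauge between -0.012 and 0.012 m and angle between the x axis of carton and the x axis of gauge, either way round below 0.35 rad and angle between carton's own z axis and vertical below 0.1 rad), for 0.05 s.
At the end, for the whole second after the job is handed in: The carton has passed between the posts and lies flat and still on the bench, all of it beyond the posts on the side opposite to where it began: its centre 56 to 160 mm from the gap's centre along the passage and within 50 mm of the passage's middle line, more than 180 mm from where it started ((x of carton in the frame of gauge above 0.056 m or x of carton in the frame of gauge below -0.056 m) and x of carton in the frame of gauge between -0.16 and 0.16 m and y of carton in the frame of gauge between -0.05 and 0.05 m and distance of carton from where it was at the start of the episode above 0.18 m and height (world z) of carton below 0.005 m and angle between carton's own z axis and vertical below 0.1 rad and linear speed of carton below 0.01 m/s); the robot touches nothing.
It fails at once if the carton is lifted or tipped (height (world z) of carton above 0.012 m or angle between carton's own z axis and vertical above 0.3 rad).
It fails at once if the small box is disturbed (distance of small_box from where it was at the start of the episode above 0.015 m).
It fails at once if the tape roll is disturbed (distance of tape_black from where it was at the start of the episode above 0.015 m).
It also fails if it takes over 64 s, if anything falls off the work surface, if the arm or the gripper's body presses on something with over 40 N, if the wrist force passes 120 N, or if a joint passes its speed limit or range.

ROBOT

A 6-joint arm with a two-finger parallel gripper is mounted at the origin on a cart in front of the work surface, level with it; the furniture and walls round the work are solid. World frame = base frame: x ahead of the robot, y to its left, z up, the work surface at z = 0. Lengths are in m, angles in rad, forces in N, time in s.
With the tool pointing down it reaches from about 0.3 to 0.875 m from the base axis. Payload 6.4 kg.
Tool frame: the origin (TCP) lies on the mounting face of the last link; the fingertips stand 173 mm ahead of it and the grasp point (between the pads) lies 155 mm ahead of it (ctrl.tip_reach is the distance from the TCP to the fingertips, in m); z points along the fingers, y is the line along which they close (so a half turn about z gives the same grasp; the last joint's range is limited). The gripper opens to 85 mm and grips with 20 to 120 N. Pads are 22 mm wide; open, the fingers measure 114 mm over their backs; the gripper's body (76 mm by 85 mm) begins 54 mm behind the grasp point. The pads swing forward as they close: fully open they stand 13 mm farther back than shut.
Start: joints at [1.014, 0.181, 1.607, -0, 1.354, -0.206], TCP at [0.198, 0.54, 0.405] pointing down, gripper open.
Joint ranges: [-2.99, 2.99], [-0.89, 2.07], [0.3, 2.58], [-1.14, 4.28], [0, 2.63], [-3.12, 3.12]. Speed limits (rad/s): [2.57, 2.57, 3.01, 3.14, 3.14, 3.14].

INTERFACE

Orientations are given as a unit quaternion [w, x, y, z].
In Python, from bench import ctrl gives the robot as it stands.
- The arm moves only by the shell command python3 -m pendant 'ROWS'. ROWS is JSON, a list that holds one entry, the list of rows, each a list of 7 numbers: the opening, from 0 (shut) to 1 (fully open), then the shift along the tool's x, y, z in mm, then the turn, a rotation vector about the tool's x, y, z in rad. A call has 1 to 5 rows; each row is the pose to reach, as a shift and turn from the pose commanded when the call began, along the tool's axes at that moment; what a row does not reach only later rows make up. A row lasts 1/12 s, in which the tool goes at most 41.7 mm and 7.16 degrees, less where a joint would pass 70% of its speed; a pose out of reach is approached as far as the arm can. A call with a gripper value outside its range is refused whole. The fingers move at their own pace and stop on an object; the grip force is fixed at half the most. Time passes only in rows, so rows that repeat a pose let the fingers close. It gives the time, the measured TCP pose, the force, the opening and the grip force at its end, in the units of the state.
- ctrl.get_obs(): the state, without advancing time (a new reading comes with each control period).
- ctrl.camera(name): name is "scene" or "top"; returns the picture (384x512x3 uint8, red, green, blue); there is no depth.
- ctrl.camera_params(name): a dict with "mtx" (3x3 intrinsics, pixels), "distortion" ([k1, k2, p1, p2, k3] as OpenCV has them; the pictures are not rectified), "world_from_camera" (4x4, takes a point from camera to world coordinates). Camera axes: x right, y down, z forward; pixel columns grow to the right and rows downward; lengths in m; the calibration is good to about 2 mm. A picture is of the moment at which its call begins. camera_params takes no time and is no camera call.
- ctrl.hand_in(): hands the job in; it is judged then, once.
Trained networks look in the newest picture that a camera, given by its name, has taken for a name from the list of things; names that differ only in an ending like _2 or _b are one class to them, and where a whole thing is asked for, a point or a joint stands for the part that bears it (a point fixed in the world has none). Each returns a list of dicts, best first, with "confidence" (0 to 1); they miss things now and then, are a little off and sometimes report something else, mostly with a low value. They report only what shows in the picture. A call takes as long as a camera call. They do not tell look-alikes from the thing itself.
- ctrl.boxes_of(camera, name): "point" ([column, row] as shares, 0 to 1, of the picture: columns of its width, rows of its height, amid what is visible of it).
The state is a dict: "time_s": time; "q": joint angles; "dq": joint speeds; "joint_efforts": joint torques, N m; "eef_pos": TCP position; "eef_rot": TCP orientation; "wrist_force": force on the tool from outside, world axes, zero at the start; "torque": the same for the moment, N m; "opening": opening from 0.0 (shut) to 1.0 (fully open); "grasp_force": force on a finger pad.
Only numpy, scipy, OpenCV 4.12 (cv2) and the standard library are available. Lean on these libraries where they do the work, as an engineer would, in place of code of your own. Each camera call takes 0.05 s, during which the arm holds its last target. There are 200 camera calls.

## Working session

There is one attempt and no reset: what is moved stays moved. The work goes in short steps, Python scripts to look and compute and a shell command to move; the robot and the scene stay as the last step left them, time stands still between calls to the robot, and variables do not carry over. Pictures are saved under pics/ and viewed, at most 10 in all, crops included, and the job is handed in when it is done.

```bash
mkdir -p pics
cat > h.py <<'E'
import numpy as np, cv2
from bench import ctrl
def ray(cam,px,z):
    p=ctrl.camera_params(cam); T=np.array(p["world_from_camera"])
    n=cv2.undistortPoints(np.array([[px]],float),np.array(p["mtx"]),np.array(p["distortion"]))[0,0]
    d=T[:3,:3]@[n[0],n[1],1]; o=T[:3,3]
    return o+d*(z-o[2])/d[2]
def proj(cam,P):
    p=ctrl.camera_params(cam); T=np.linalg.inv(np.array(p["world_from_camera"]))
    return cv2.projectPoints(np.array(P,float).reshape(-1,3),cv2.Rodrigues(T[:3,:3])[0],T[:3,3],np.array(p["mtx"]),np.array(p["distortion"]))[0][:,0]
def snap(cam,name,crop=None,s=1):
    im=ctrl.camera(cam)
    save(im,name,crop,s); return im
def save(im,name,crop=None,s=1):
    if crop: im=im[crop[1]:crop[3],crop[0]:crop[2]]
    im=cv2.resize(im,None,fx=s,fy=s,interpolation=cv2.INTER_CUBIC)
    cv2.imwrite(f"pics/{name}.png",im[:,:,::-1])
E
python3 - <<'E'
from h import *
np.set_printoptions(precision=4,suppress=True)
snap("top","top0",None,1.5); snap("scene","sc0",None,1.5)
for c in("top","scene"):
  print(c,np.array(ctrl.camera_params(c)["world_from_camera"]).round(3).tolist())
  for n in("gauge","carton","small_box","tape_black"):
    for r in ctrl.boxes_of(c,n):
      px=np.array(r["point"])*[512,384]; print(n,round(r["confidence"],2),px.round(1),ray(c,px,0.02))
o=ctrl.get_obs();print(o["time_s"],o["eef_pos"],o["eef_rot"],ctrl.tip_reach)
E
```

```text
top [[0.022, -0.989, 0.148, 0.436], [-1.0, -0.02, 0.014, -0.135], [-0.011, -0.149, -0.989, 0.875], [0.0, 0.0, 0.0, 1.0]]
gauge 0.84 [265.1 245. ] [ 0.4448 -0.1516  0.02  ]
gauge 0.49 [160.3 214.8] [0.5121 0.1049 0.02  ]
carton 0.75 [349.9 239.8] [ 0.4615 -0.3545  0.02  ]
carton 0.69 [200.5 240.5] [0.4522 0.0041 0.02  ]
small_box 0.76 [199.7 241.3] [0.4502 0.006  0.02  ]
tape_black 0.85 [270.4 165.4] [ 0.6406 -0.1613  0.02  ]
scene [[0.782, -0.418, 0.462, 0.105], [-0.623, -0.507, 0.596, -0.68], [-0.015, -0.754, -0.657, 0.667], [0.0, 0.0, 0.0, 1.0]]
gauge 0.86 [209.2 150. ] [0.5559 0.0854 0.02  ]
gauge 0.59 [232.1 227.4] [ 0.449 -0.152  0.02 ]
carton 0.59 [306.1 291.5] [ 0.4565 -0.3536  0.02  ]
small_box 0.86 [189.5 187.9] [ 0.4475 -0.0003  0.02  ]
tape_black 0.88 [303.1 194.9] [ 0.6183 -0.1699  0.02  ]
0.5 [0.1976 0.54   0.4047] [-0.      0.1745  0.9847 -0.    ] 0.1734
```

View pics/top0.png

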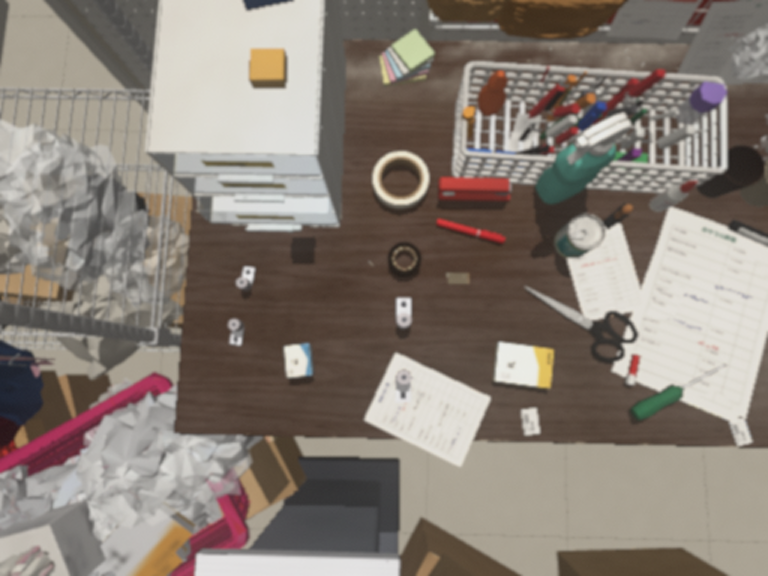

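View pics/sc0.png

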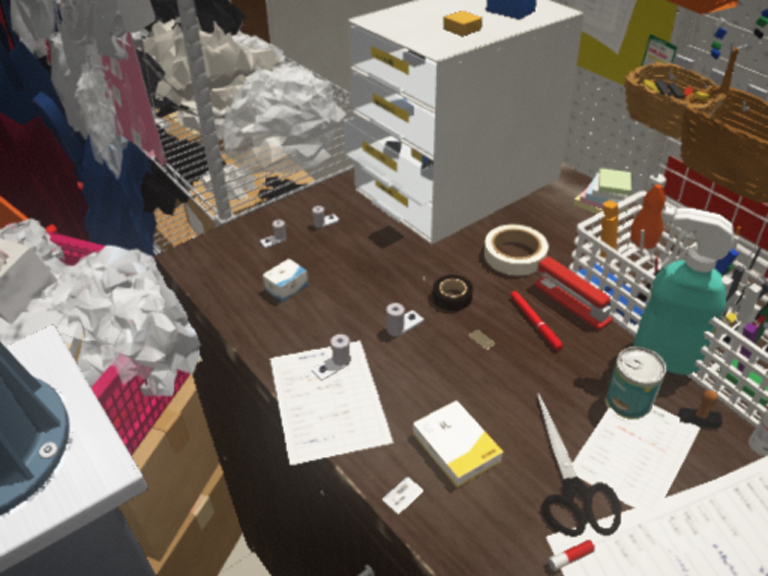

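Look-alikes, in top0 pixels (1.5x):
- **Gauges:** the larger one has posts at (403,305) and (403,380). The smaller one, at (245,278) and (236,330), is the decoy.
- **Cartons:** the flat 88x62 one is at (524,365). The small box is at (298,361), and cards and notes lie nearby.

I choose the large gauge and the carton at (524,365), with the exit to the left (+y). Next I check this in a rectified close crop.

```bash
cat >> h.py <<'E'
X0,X1,Y0,Y1,S=0.36,0.54,-0.45,0.05,1.6
def bird(im,cam,z,S=S):
    ys=Y1-np.arange(int((Y1-Y0)*1000*S))/1000/S; xs=X1-np.arange(int((X1-X0)*1000*S))/1000/S
    gx,gy=np.meshgrid(xs,ys,indexing="ij")
    uv=proj(cam,np.stack([gx,gy,0*gx+z],-1)).reshape(*gx.shape,2).astype(np.float32)
    return cv2.remap(im,uv[...,0],uv[...,1],cv2.INTER_CUBIC)
def b2w(c,r,S=S): return (X1-r/1000/S, Y1-c/1000/S)
E
python3 - <<'E'
from h import *
im=ctrl.camera("top"); sc=ctrl.camera("scene")
a=bird(im,"top",.022);b=bird(im,"top",.04)
cv2.imwrite("pics/bird0.png",np.vstack([a,b])[:,:,::-1])
c=bird(sc,"scene",.022);d=bird(sc,"scene",.04)
cv2.imwrite("pics/bird1.png",np.vstack([c,d])[:,:,::-1])
E
```

```text
(no output)
```

View pics/bird0.png

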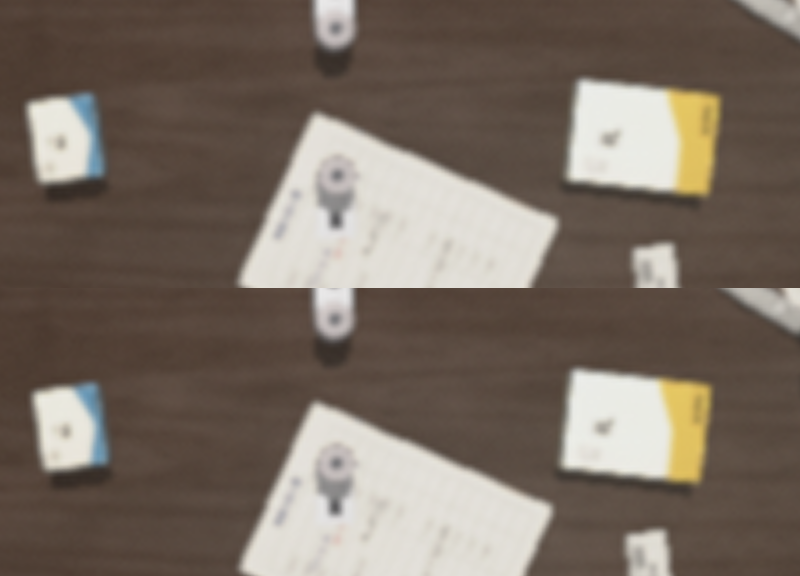

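View pics/bird1.png

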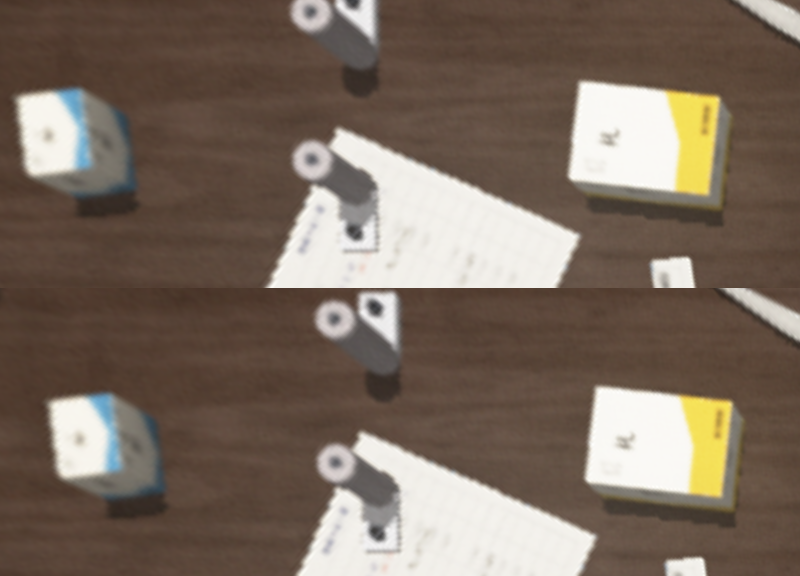

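The crops confirm the choice. The large gauge's post tops are at bird0 lower (336,462) and about (334,318), 90 mm apart. Its centre is about (0.4756, -0.160), with the passage along world y. The carton's top corners are (580,80), (720,96), (709,196) and (567,183), so its centre is about (0.453, -0.353). It is turned about 6°, and its axis aims almost exactly at the gap. I go behind it with the fingers nearly closed.

```bash
R='-113,-165'
python3 -m pendant '[[[0.25,-113,-165,0,0,0,0],[0.25,-113,-165,0,0,0,0],[0.25,-113,-165,0,0,0,0],[0.25,-113,-165,0,0,0,0],[0.25,-113,-165,0,0,0,0]]]'
python3 -m pendant '[[[0.25,-113,-165,0,0,0,0],[0.25,-113,-165,0,0,0,0],[0.25,-113,-165,0,0,0,0],[0.25,-113,-165,0,0,0,0],[0.25,-113,-165,0,0,0,0]]]'
python3 -m pendant '[[[0.25,-113,-165,0,0,0,0],[0.25,-113,-165,0,0,0,0],[0.25,-113,-165,0,0,0,0],[0.25,-113,-165,0,0,0,0],[0.25,-113,-165,0,0,0,0]]]'
python3 -m pendant '[[[0.25,-113,-165,0,0,0,0],[0.25,-113,-165,0,0,0,0],[0.25,-113,-165,0,0,0,0],[0.25,-113,-165,0,0,0,0],[0.25,-113,-165,0,0,0,0]]]'
python3 -m pendant '[[[0.25,-113,-165,0,0,0,0],[0.25,-113,-165,0,0,0,0],[0.25,-113,-165,0,0,0,0],[0.25,-113,-165,0,0,0,0],[0.25,-113,-165,0,0,0,0]]]'
python3 -m pendant '[[[0.25,0,0,0,0,0,0.6],[0.25,0,0,0,0,0,0.6],[0.25,0,0,0,0,0,0.6],[0.25,0,0,0,0,0,0.6],[0.25,0,0,0,0,0,0.6]]]'
cat >> h.py <<'E'
from scipy.spatial.transform import Rotation as Ro
def where():
    o=ctrl.get_obs(); q=o["eef_rot"]; R=Ro.from_quat([q[1],q[2],q[3],q[0]]).as_matrix()
    return o,np.array(o["eef_pos"]),R
def plan(target,yaw_y):
    "shift (mm) in tool axes to world TCP target; turn about tool z so tool y has heading yaw_y (deg)"
    o,p,R=where(); s=R.T@(np.array(target)-p)*1000
    t=np.radians(np.degrees(np.arctan2(R[1,1],R[0,1]))-yaw_y)
    print("t",round(o["time_s"],2),"p",p.round(4),"shift",s.round(1),"turn",round(t,3),"open",round(o["opening"],3),"F",np.round(o["wrist_force"],1),"q",np.round(o["q"],2))
E
python3 - <<'E'
from h import *
# refine carton: fit the 4 corners
C=np.array([b2w(*c) for c in [(580,80),(721,97),(710,196),(568,182)]])
print(C.mean(0),np.linalg.norm(C[0]-C[1]),np.linalg.norm(C[0]-C[3]))
c=C.mean(0);print("heading to gap deg",np.degrees(np.arctan2(.4756-c[0],-.16-c[1])),"axis deg",np.degrees(np.arctan2(C[0]-C[1]+C[3]-C[2],1)[0]),np.degrees(np.arctan2(*(C[0]-C[1]+C[3]-C[2]))))
plan([.4445,-.432,.21],-6.3)
E
```

```text
time_s: 1.02
eef_pos: [0.2469, 0.3441, 0.4045]
eef_rot: [0.0, 0.174, 0.985, -0.0]
wrist_force: [0.2, 0.3, 1.0]
opening: 0.298
grasp_force: 0.0
time_s: 1.43
eef_pos: [0.2962, 0.1503, 0.405]
eef_rot: [0.001, 0.174, 0.985, -0.0]
wrist_force: [1.5, -0.9, 0.1]
opening: 0.243
grasp_force: 0.0
time_s: 1.85
eef_pos: [0.3458, -0.0441, 0.4053]
eef_rot: [0.001, 0.175, 0.985, -0.001]
wrist_force: [1.5, 0.2, 0.3]
opening: 0.247
grasp_force: 0.0
time_s: 2.27
eef_pos: [0.3953, -0.2382, 0.4049]
eef_rot: [0.0, 0.175, 0.985, -0.0]
wrist_force: [0.7, 1.0, -0.4]
opening: 0.25
grasp_force: 0.0
time_s: 2.68
eef_pos: [0.4447, -0.4319, 0.4044]
eef_rot: [0.0, 0.175, 0.985, -0.0]
wrist_force: [0.8, 0.1, 0.1]
opening: 0.251
grasp_force: 0.0
time_s: 3.1
eef_pos: [0.4446, -0.4291, 0.4045]
eef_rot: [-0.0, 0.461, 0.888, 0.0]
wrist_force: [0.2, -0.1, -0.4]
opening: 0.25
grasp_force: 0.0
[ 0.45328125 -0.35296875] 0.08876320324323589 0.06418966038233886
heading to gap deg 6.597510657517221 axis deg 1.1099668515833598 6.251292236934615
t 3.1 p [ 0.4446 -0.4291  0.4045] shift [ -2.4  -1.8 194.5] turn 0.723 open 0.25 F [ 0.2 -0.1 -0.4] q [-0.96  0.28  1.49  0.    1.37 -1.57]
```

```bash
python3 -m pendant '[[[0.25,0,0,0,0,0,0.6],[0.25,0,0,0,0,0,0.6],[0.25,0,0,0,0,0,0.6],[0.25,0,0,0,0,0,0.6],[0.25,0,0,0,0,0,0.6]]]'
python3 -m pendant '[[[0.25,0,0,160,0,0,0.125],[0.25,0,0,160,0,0,0.125],[0.25,0,0,160,0,0,0.125],[0.25,0,0,160,0,0,0.125],[0.25,0,0,160,0,0,0.125]]]'
python3 - <<'E'
from h import *
plan([.4445,-.432,.18],-6.4)
_,p,R=where(); print(R.round(3))
im=ctrl.camera("scene"); save(im,"pre",(200,150,456,342),3)
E
```

```text
time_s: 3.52
eef_pos: [0.4447, -0.4289, 0.4047]
eef_rot: [-0.0, 0.702, 0.712, 0.0]
wrist_force: [0.4, 0.3, 0.3]
opening: 0.251
grasp_force: 0.0
time_s: 3.93
eef_pos: [0.4424, -0.4259, 0.2363]
eef_rot: [-0.007, 0.743, 0.669, 0.001]
wrist_force: [-0.8, 1.8, -0.8]
opening: 0.249
grasp_force: 0.0
t 3.93 p [ 0.4424 -0.4259  0.2363] shift [-6.5  3.3 56.2] turn 0.007 open 0.249 F [-0.8  1.8 -0.8] q [-0.96  0.46  1.61 -0.    1.08 -0.85]
[[ 0.105  0.994 -0.008]
 [ 0.994 -0.105  0.012]
 [ 0.011 -0.01  -1.   ]]
```

View pics/pre.png

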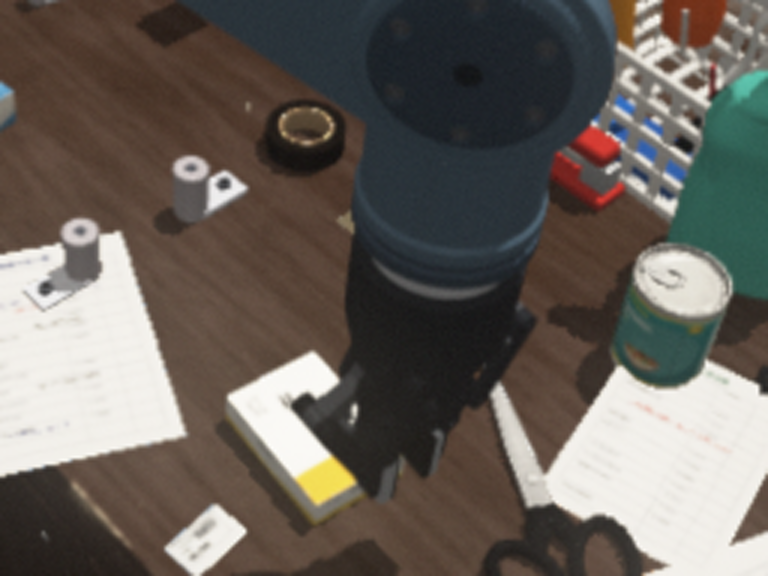

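Fingers hover behind the carton's yellow end (crop 380-440, 480), clear of the scissors. Next I descend.

```bash
python3 -m pendant '[[[0.25,-7,3,0,0,0,0.005],[0.25,-7,3,30,0,0,0.005],[0.25,-7,3,57,0,0,0.005],[0.25,-7,3,57,0,0,0.005],[0.25,-7,3,57,0,0,0.005]]]'
python3 - <<'E'
from h import *
plan([.4445,-.432,.18],-6.4)
im=ctrl.camera("scene"); save(im,"pre2",(230,180,422,324),4)
E
```

```text
time_s: 4.4
eef_pos: [0.4474, -0.4371, 0.1895]
eef_rot: [0.001, 0.745, 0.667, -0.0]
wrist_force: [-0.7, 0.0, 0.7]
opening: 0.253
grasp_force: 0.0
t 4.4 p [ 0.4474 -0.4371  0.1895] shift [ 4.8 -3.5  9.5] turn 0.001 open 0.253 F [-0.7  0.   0.7] q [-0.96  0.55  1.6  -0.    0.99 -0.85]
```

View pics/pre2.png

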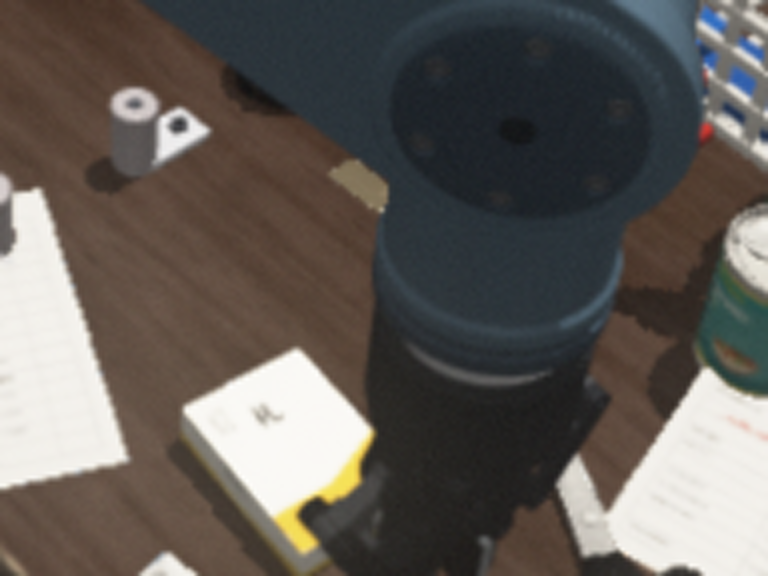

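```bash
python3 -m pendant '[[[0.25,0,-3.5,8,0,0,0],[0.25,0,-3.5,8,0,0,0],[0.25,0,-3.5,8,0,0,0]]]' | grep pos
python3 -m pendant '[[[0.25,5,0,0,0,0,0],[0.25,10,0,0,0,0,0],[0.25,15,0,0,0,0,0],[0.25,20,0,0,0,0,0],[0.25,25,0,0,0,0,0]]]' |grep -E "pos|wrist"
python3 -m pendant '[[[0.25,5,0,0,0,0,0],[0.25,10,0,0,0,0,0],[0.25,15,0,0,0,0,0],[0.25,20,0,0,0,0,0],[0.25,25,0,0,0,0,0]]]' |grep -E "pos|wrist"
python3 -m pendant '[[[0.25,5,0,0,0,0,0],[0.25,10,0,0,0,0,0],[0.25,15,0,0,0,0,0],[0.25,20,0,0,0,0,0],[0.25,25,0,0,0,0,0]]]' |grep -E "pos|wrist"
python3 - <<'E'
from h import *
plan([.4445,-.432,.18],-6.4)
im=ctrl.camera("top"); t=ctrl.camera("scene")
cv2.imwrite("pics/b2.png",np.vstack([bird(im,"top",.022),bird(t,"scene",.022)])[:,:,::-1])
E
```

```text
eef_pos: [0.4435, -0.4361, 0.1809]
eef_pos: [0.4463, -0.4102, 0.1797]
wrist_force: [0.2, 0.6, 0.1]
eef_pos: [0.449, -0.3856, 0.1797]
wrist_force: [0.4, -1.4, -0.6]
eef_pos: [0.4517, -0.3608, 0.1797]
wrist_force: [-0.3, -1.1, -0.1]
t 5.95 p [ 0.4517 -0.3608  0.1797] shift [-71.6   0.6  -0.3] turn 0.002 open 0.248 F [-0.3 -1.1 -0.1] q [-0.88  0.49  1.73  0.    0.93 -0.77]
```

View pics/b2.png

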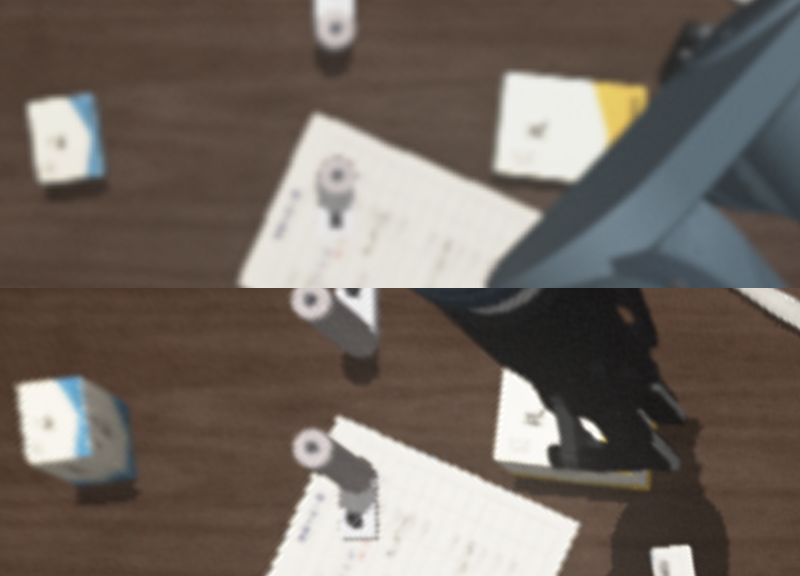

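Carton front corners are at (507,72) and (494,175) in the bird view: heading about 7.2°, aimed at the gap centre (bearing 7.1°). I continue, with a slight lateral trim.

```bash
python3 -m pendant '[[[0.25,5,0,0,0,0,-0.004],[0.25,10,0.1,0,0,0,-0.008],[0.25,15,0.2,0,0,0,-0.01],[0.25,20,0.3,0,0,0,-0.01],[0.25,25,0.3,0,0,0,-0.01]]]' |grep -E "pos|wrist"
python3 -m pendant '[[[0.25,5,0,0,0,0,0],[0.25,10,0,0,0,0,0],[0.25,15,0,0,0,0,0],[0.25,20,0,0,0,0,0],[0.25,25,0,0,0,0,0]]]' |grep -E "pos|wrist"
python3 -m pendant '[[[0.25,5,0,0,0,0,0],[0.25,10,0,0,0,0,0],[0.25,15,0,0,0,0,0],[0.25,15,0,0,0,0,0]]]' |grep -E "pos|wrist"
python3 - <<'E'
from h import *
plan([.4445,-.432,.18],-6.4)
im=ctrl.camera("top"); t=ctrl.camera("scene")
cv2.imwrite("pics/b3.png",np.vstack([bird(im,"top",.022),bird(t,"scene",.022)])[:,:,::-1])
E
```

```text
eef_pos: [0.4548, -0.3361, 0.1799]
wrist_force: [0.1, -1.0, 1.7]
eef_pos: [0.4573, -0.3111, 0.1797]
wrist_force: [0.2, -1.3, 0.5]
eef_pos: [0.4587, -0.2955, 0.1794]
wrist_force: [-0.2, 0.2, -0.7]
t 7.22 p [ 0.4587 -0.2955  0.1794] shift [-137.3   -0.6   -0.7] turn 0.012 open 0.253 F [-0.2  0.2 -0.7] q [-0.79  0.43  1.81  0.    0.9  -0.69]
```

View pics/b3.png

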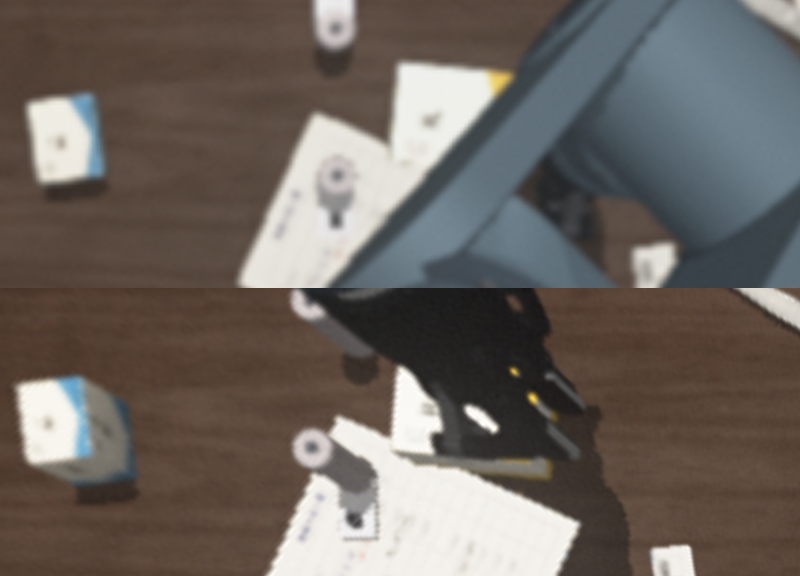

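Front corners are at about (398,62) and (390.5,164). The front midpoint is (0.469, -0.196), about 2.5 mm low on its present course, so I add a small lateral component.

```bash
python3 -m pendant '[[[0.25,4,0.3,0,0,0,0],[0.25,8,0.6,0,0,0,0],[0.25,12,0.9,0,0,0,0],[0.25,16,1.2,0,0,0,0],[0.25,20,1.5,0,0,0,0]]]' |grep -E "pos|wrist"
python3 -m pendant '[[[0.25,4,0.3,0,0,0,0],[0.25,8,0.5,0,0,0,0],[0.25,12,0.7,0,0,0,0],[0.25,16,0.9,0,0,0,0],[0.25,20,1,0,0,0,0]]]' |grep -E "pos|wrist"
python3 - <<'E'
from h import *
plan([.4756,-.24,.18],-6.4)
im=ctrl.camera("top"); t=ctrl.camera("scene")
cv2.imwrite("pics/b4.png",np.vstack([bird(im,"top",.022),bird(t,"scene",.022)])[:,:,::-1])
E
```

```text
eef_pos: [0.4622, -0.2764, 0.1796]
wrist_force: [-0.5, -1.2, 0.4]
eef_pos: [0.4653, -0.2567, 0.1797]
wrist_force: [0.1, 0.0, -1.3]
t 8.15 p [ 0.4653 -0.2567  0.1797] shift [17.6  8.6 -0.3] turn 0.012 open 0.255 F [ 0.1  0.  -1.3] q [-0.73  0.41  1.85 -0.    0.89 -0.63]
```

View pics/b4.png

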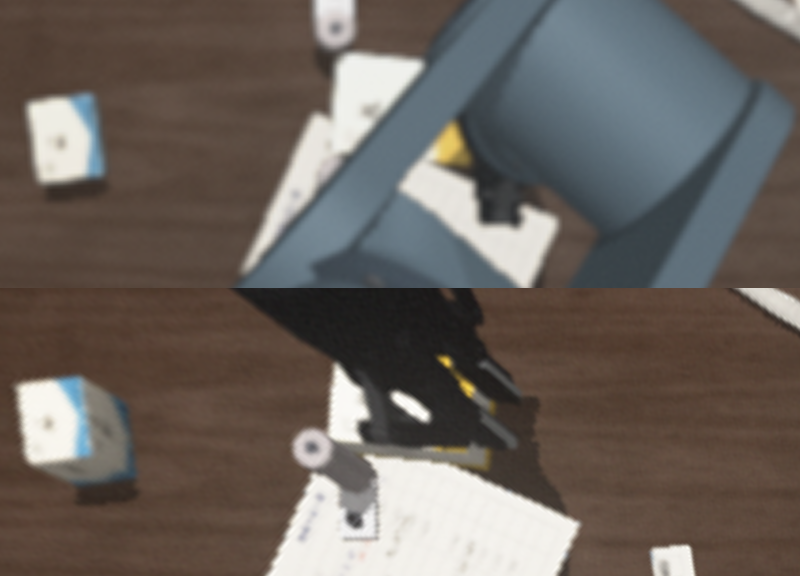

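The leading end has entered between the posts (front edge at column ~335) with almost no force. I continue straight on.

```bash
python3 -m pendant '[[[0.25,4,0.1,0,0,0,0],[0.25,8,0.2,0,0,0,0],[0.25,12,0.3,0,0,0,0],[0.25,16,0.3,0,0,0,0],[0.25,20,0.3,0,0,0,0]]]' |grep -E "pos|wrist"
python3 -m pendant '[[[0.25,4,0,0,0,0,0],[0.25,8,0,0,0,0,0],[0.25,12,0,0,0,0,0],[0.25,16,0,0,0,0,0],[0.25,20,0,0,0,0,0]]]' |grep -E "pos|wrist"
python3 - <<'E'
from h import *
plan([.4756,-.16,.18],-6.4)
E
```

```text
eef_pos: [0.4676, -0.2369, 0.1798]
wrist_force: [-0.7, -1.2, 1.0]
eef_pos: [0.4695, -0.2169, 0.1797]
wrist_force: [-0.3, -1.9, 2.1]
t 9.08 p [ 0.4695 -0.2169  0.1797] shift [57.2  0.4 -0.3] turn 0.012 open 0.251 F [-0.3 -1.9  2.1] q [-0.66  0.38  1.88 -0.    0.88 -0.56]
```

```bash
python3 -m pendant '[[[0.25,4,0,0,0,0,0],[0.25,8,0,0,0,0,0],[0.25,12,0,0,0,0,0],[0.25,16,0,0,0,0,0],[0.25,20,0,0,0,0,0]]]' |grep -E "pos|wrist"
python3 -m pendant '[[[0.25,4,0,0,0,0,0],[0.25,8,0,0,0,0,0],[0.25,12,0,0,0,0,0],[0.25,16,0,0,0,0,0],[0.25,20,0,0,0,0,0]]]' |grep -E "pos|wrist"
python3 -m pendant '[[[0.25,4,0,0,0,0,0],[0.25,8,0,0,0,0,0],[0.25,12,0,0,0,0,0],[0.25,16,0,0,0,0,0],[0.25,20,0,0,0,0,0]]]' |grep -E "pos|wrist"
python3 -m pendant '[[[0.25,4,0,0,0,0,0],[0.25,8,0,0,0,0,0],[0.25,12,0,0,0,0,0],[0.25,15,0,0,0,0,0],[0.25,16,0,0,0,0,0]]]' |grep -E "pos|wrist"
python3 - <<'E'
from h import *
plan([.4756,-.16,.18],-6.4)
E
```

```text
eef_pos: [0.4715, -0.197, 0.1797]
wrist_force: [0.4, -1.4, 0.7]
eef_pos: [0.4735, -0.1771, 0.1797]
wrist_force: [-0.7, -0.6, 1.7]
eef_pos: [0.4755, -0.1572, 0.1797]
wrist_force: [0.6, -2.3, 0.3]
eef_pos: [0.477, -0.1411, 0.1796]
wrist_force: [-0.2, -0.8, 0.5]
t 10.75 p [ 0.477  -0.1411  0.1796] shift [-18.9   0.4  -0.4] turn 0.012 open 0.249 F [-0.2 -0.8  0.5] q [-0.53  0.35  1.93  0.    0.86 -0.43]
```

Back off 6 mm, then go straight up and swing clear toward the robot's right.

```bash
python3 -m pendant '[[[0.25,-6,0,0,0,0,0],[0.25,-6,0,0,0,0,0],[0.25,-6,0,-30,0,0,0],[0.25,-6,0,-70,0,0,0],[0.25,-6,0,-100,0,0,0]]]' |grep -E "pos|wrist"
python3 -m pendant '[[[0.25,-30,0,-40,0,0,0],[0.25,-70,0,-80,0,0,0],[0.25,-110,0,-80,0,0,0],[0.25,-150,0,-80,0,0,0],[0.25,-190,0,-80,0,0,0]]]' |grep -E "pos|wrist"
python3 -m pendant '[[[0.25,-40,0,0,0,0,0],[0.25,-80,0,0,0,0,0],[0.25,-120,0,0,0,0,0],[0.25,-120,0,0,0,0,0],[0.25,-120,0,0,0,0,0]]]' |grep -E "pos|wrist"
python3 - <<'E'
from h import *
plan([.4756,-.16,.18],-6.4)
im=ctrl.camera("top"); t=ctrl.camera("scene")
cv2.imwrite("pics/b5.png",np.vstack([bird(im,"top",.022),bird(t,"scene",.022)])[:,:,::-1])
for n in ("carton","small_box","tape_black"):
  for c in ("top","scene"):
    for r in ctrl.boxes_of(c,n): print(n,c,round(r["confidence"],2),ray(c,np.array(r["point"])*[512,384],.02).round(4))
E
```

```text
eef_pos: [0.4763, -0.148, 0.2811]
wrist_force: [-0.1, -0.7, -0.3]
eef_pos: [0.4586, -0.3258, 0.3616]
wrist_force: [0.9, -0.5, -0.5]
eef_pos: [0.4456, -0.4455, 0.3585]
wrist_force: [0.8, 0.7, -0.2]
t 12.0 p [ 0.4456 -0.4455  0.3585] shift [286.9   0.4 178.8] turn 0.008 open 0.25 F [ 0.8  0.7 -0.2] q [-0.97  0.34  1.5   0.    1.3  -0.87]
carton top 0.91 [ 0.481  -0.0866  0.02  ]
carton scene 0.92 [ 0.4805 -0.0892  0.02  ]
small_box top 0.94 [0.4443 0.0011 0.02  ]
small_box scene 0.8 [0.4492 0.0007 0.02  ]
tape_black top 0.61 [ 0.6409 -0.1553  0.02  ]
tape_black scene 0.73 [ 0.6272 -0.1613  0.02  ]
```

View pics/b5.png

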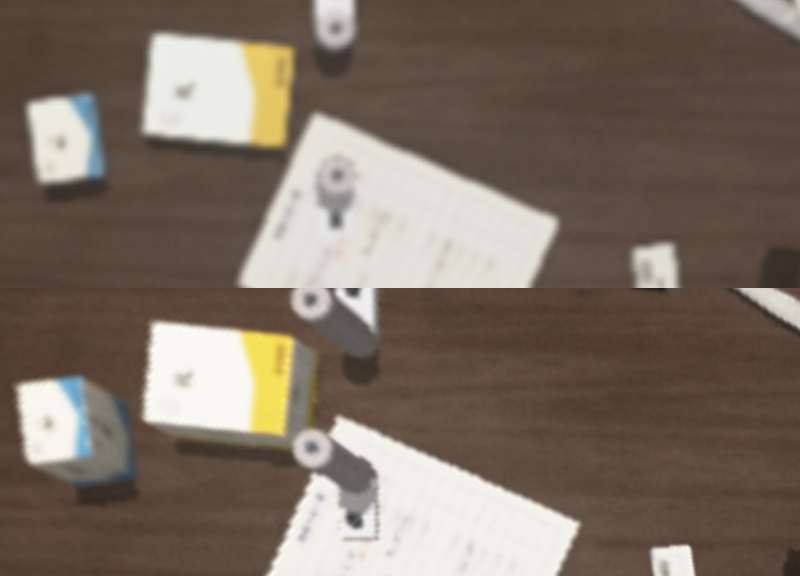

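The carton lies at about (218,90), 73 mm past the posts, and the small box at (66,140) has not moved. I hand in.

```bash
python3 -c "
from bench import ctrl
print(ctrl.hand_in())"
```

```text
the job is handed in; nothing more can be done
None
```

The carton was pushed flat through the larger gauge and lies about 73 mm beyond the posts, short of the small box; the last pictures show the small box and tape roll where they were, and the job is handed in (no verdict was returned).

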